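Heft the glaze tins and hold the fullest over the bowl

TASK

Find the fullest of the three closed glaze tins by its weight: one after another along the tray, starting with the tin next to the orange handle, lift each a few centimetres straight up in the gripper, feel how heavy it is for a moment, and set it back upright on its paper circle before taking the next (the last may stay in hand if it is the heaviest). Then hold the heaviest tin upright and still in the gripper, clear above the middle of the mixing bowl, the other two standing on their paper circles, and finish while still holding it. Do not tip any tin over, and leave the bowl, the tart moulds and the white tub where they are.

Things in the scene. Friction and masses are not known exactly. Their poses are not given: they have to be found in the camera images.
- tray: dark steel tray fixed on the bench, 160 mm (its x) by 360 mm (its y), rim 10 mm high; origin at the centre of its underside. The tins stand on its floor, 6 mm above the bench. An orange handle 90 mm wide, 13 mm high, sticks out 21 mm at its +y end (robot's left). Three white paper circles 86 mm across lie in a row along its y axis, 120 mm apart, a tin on each.
- place1 (a point): centre of the paper circle nearest the orange handle, on the tray floor, 6 mm above the bench
- place2 (a point): centre of the paper circle in the middle, on the tray floor, 6 mm above the bench
- place3 (a point): centre of the paper circle farthest from the orange handle, on the tray floor, 6 mm above the bench
- tin_a: closed metal tin with a yellow band round its lower part: upright cylinder 64 mm in diameter (lid 63 mm), 110 mm tall with its lid; origin at the centre of its underside, z up its axis. One of three that look alike but hold different amounts: the heaviest weighs 0.5 to 0.6 kg, the other two less than 0.3 kg each. Rigid, may be gripped hard round the side.
- tin_b: closed metal tin with a yellow band round its lower part: upright cylinder 64 mm in diameter (lid 63 mm), 110 mm tall with its lid; origin at the centre of its underside, z up its axis. One of three that look alike but hold different amounts: the heaviest weighs 0.5 to 0.6 kg, the other two less than 0.3 kg each. Rigid, may be gripped hard round the side.
- tin_c: closed metal tin with a yellow band round its lower part: upright cylinder 64 mm in diameter (lid 63 mm), 110 mm tall with its lid; origin at the centre of its underside, z up its axis. One of three that look alike but hold different amounts: the heaviest weighs 0.5 to 0.6 kg, the other two less than 0.3 kg each. Rigid, may be gripped hard round the side.
- bowl: steel mixing bowl, loose on the bench, 160 mm across the rim, 80 mm tall, open and empty; origin at the centre of its underside
- tart1: a bystander, loose on the bench: dark fluted tart mould with paper liner, 89 mm across, 20 mm high; origin at the centre of its underside; yellow filling
- tart2: a bystander, loose on the bench: dark fluted tart mould with paper liner, 89 mm across, 20 mm high; origin at the centre of its underside; empty, white
- tub: a bystander, loose on the bench: white plastic tub with blue cap, 70 mm in diameter, 80 mm tall; origin at the centre of its underside

How it is judged:
By the outcome, as a careful person would: the job done as asked, in the order asked, and still so for the second after the job is handed in, while the arm keeps its last pose, push and grip.
It also fails if it takes over 69 s, if anything falls off the work surface, if the arm or the gripper's body presses on something with over 40 N, if the wrist force passes 120 N, or if a joint passes its speed limit or range.

ROBOT

A 6-joint arm with a two-finger parallel gripper is mounted at the origin on the work surface. World frame = base frame: x ahead of the robot, y to its left, z up, the work surface at z = 0. Lengths are in m, angles in degrees, forces in N, time in s.
With the tool pointing down it reaches from about 0.35 to 0.875 m from the base axis. Payload 4.2 kg.
Tool frame: the origin (TCP) lies midway between the tips of the shut fingers; the grasp point (between the pads) lies 19 mm behind it (r.pinch_z is the distance from the TCP to the grasp point, in m); z points along the fingers, y is the line along which they close (so a half turn about z gives the same grasp; the last joint's range is limited). The gripper opens to 87 mm and grips with 3 to 60 N. Pads are 19 mm wide; open, the fingers measure 117 mm over their backs; the gripper's body (75 mm by 190 mm) begins 51 mm behind the grasp point.
Start: joints at [87.353, 22.042, 0.453, 0, -68.411, -14.817], TCP at [0.188, 0.596, 0.195] pointing down, gripper open.
Joint ranges: [-179.83, 179.83], [-69.29, 118.12], [-61.27, 80.66], [-181.25, 117.63], [-171.15, -9.14], [-177.46, 177.46]. Speed limits (degrees/s): [159.86, 159.86, 180, 180, 180, 180].

INTERFACE

Orientations are given as a 3x3 rotation matrix whose columns are the frame's x, y, z axes.
In Python, from station import r, imaging, models gives the robot as it stands. The module is installed in compiled form; this text tells all that it offers.
- The arm moves only by the tool apply_moves, never from a script. Its argument "moves" is a list of rows, each a list of 2 entries, a list of its own where there are three numbers: the shift along the tool's x, y, z in m, then the turn about the tool's z in degrees. A call has 1 to 5 rows; each row shifts and turns the commanded pose from where the row before left it, along the tool's axes as they then stand; what a row does not reach is not made up. A row lasts 1/12 s, in which the tool goes at most 41.7 mm and 7.16 degrees, less where a joint would pass 70% of its speed; a pose out of reach is approached as far as the arm can. A call is refused whole if a number of a shift passes 0.0417 or a number of a turn 7.16, either way. A call with a gripper value outside its range is refused whole. "hand" is the finger opening in m, from 0 to 0.087, set as the call begins (left out, the last holds). The fingers move at their own pace and stop on an object; the grip force is fixed at half the most. Time passes only in rows, so rows that do not move let the fingers close. It gives the time, the measured TCP pose, the force, the opening and the grip force at its end, in the units of the state.
- r.sense(): the state, without advancing time (a new reading comes with each control period).
- imaging.capture(name): name is "scene" or "top" or "wrist"; returns a dict with "frame" (384x512x3 uint8, blue, green, red), "intrinsics" (3x3 intrinsics, pixels), "eye" and "orientation" of the camera in the world. Camera axes: x right, y down, z forward; pixel columns grow to the right and rows downward; lengths in m; the calibration is good to about 2 mm. A picture is of the moment at which its call begins. There is no depth.
- r.finish_job(): hands the job in; it is judged then, once.
Trained networks look in a picture, given as the dict that the camera call returned (one of the last four; its "shot" number tells which), for a name from the list of things; names that differ only in an ending like _2 or _b are one class to them, and where a whole thing is asked for, a point or a joint stands for the part that bears it (a point fixed in the world has none). Each returns a list of dicts, best first, with "confidence" (0 to 1); they miss things now and then, are a little off and sometimes report something else, mostly with a low value. They report only what shows in the picture. A call takes as long as a camera call.
- models.cut_out(picture, target): "region" (384x512 bool, what is visible of it) and "extent" ([left, top, width, height] as shares, 0 to 1, of the picture: columns of its width, rows of its height, round what is visible of it).
- models.place_of(picture, target): "at" ([column, row] as shares, 0 to 1, of the picture: columns of its width, rows of its height: a listed point, or the origin of a listed thing).
The state is a dict: "time_s": time; "joints": joint angles; "joint_velocities": joint speeds; "effort": joint torques, N m; "tcp_pos": TCP position; "ee_rot": TCP orientation; "wrist_force": force on the tool from outside, world axes, zero at the start; "moment": the same for the moment, N m; "gripper_width": opening from 0.0 (shut) to 1.0 (fully open); "gripper_force": force on a finger pad.
Only numpy, scipy, OpenCV 4.12 (cv2) and the standard library are available. Lean on these libraries where they do the work, as an engineer would, in place of code of your own. Each camera call takes 0.05 s, during which the arm holds its last target. There are 200 camera calls.

## Working session

There is one attempt and no reset: what is moved stays moved. The work goes in short steps, Python scripts to look and compute and a tool call to move; the robot and the scene stay as the last step left them, time stands still between calls to the robot, and variables do not carry over. Pictures are saved under pics/ and viewed, at most 10 in all, crops included, and the job is handed in when it is done.

Besides the shell and the picture viewer there is one more tool, called after "Call:" by a JSON object that holds its "method" and its "body". apply_moves: Moves the arm, as the interface text tells. Its arguments: {"type":"object","properties":{"moves":{"type":"array"},"hand":{"type":"number"}},"required":["moves"]}

```bash
mkdir -p pics; cat > h.py <<'E'
from station import r, imaging, models
import numpy as np, cv2
def ray(p,uv):
    K=np.array(p["intrinsics"]);R=np.array(p["orientation"])
    d=R@np.linalg.inv(K)@np.array([uv[0],uv[1],1.]);return np.array(p["eye"]),d
def onz(p,uv,z):
    e,d=ray(p,uv);return e+d*(z-e[2])/d[2]
E
python3 - <<'E'
from h import *
s=r.sense();print(s["tcp_pos"],np.round(s["ee_rot"],3).tolist(),s["wrist_force"],s["gripper_width"],r.pinch_z)
ims=[]
for c in["top","scene"]:
    p=imaging.capture(c);ims.append(p["frame"]);print(c,np.round(p["eye"],3))
    for n,z in[("place1",.006),("place2",.006),("place3",.006),("tin_a",.006),("bowl",0),("tart1",0),("tart2",0),("tub",0),("tray",0)]:
        for q in models.place_of(p,n)[:4]:
            if q["confidence"]<.3: continue
            uv=[q["at"][0]*512,q["at"][1]*384];print(n,round(q["confidence"],2),np.round(uv),np.round(onz(p,uv,z),3))
    cv2.imwrite(f"pics/{c}.png",p["frame"])
E
```

```text
[0.18734783 0.59556435 0.19394155] [[0.954, -0.3, -0.001], [-0.3, -0.954, -0.002], [0.0, 0.002, -1.0]] [-0.20134988  0.08586922  0.4316581 ] 0.9989955543412143 0.0187
top [ 0.482 -0.008  1.175]
place1 0.8 [173. 226.] [0.497 0.205 0.006]
place1 0.64 [218. 218.] [0.519 0.079 0.006]
place1 0.58 [254. 213.] [ 0.534 -0.025  0.006]
place1 0.48 [365. 162.] [ 0.682 -0.345  0.006]
place2 0.8 [173. 226.] [0.497 0.205 0.006]
place2 0.64 [218. 218.] [0.519 0.079 0.006]
place2 0.58 [254. 213.] [ 0.534 -0.025  0.006]
place2 0.48 [365. 162.] [ 0.682 -0.345  0.006]
place3 0.8 [173. 226.] [0.497 0.205 0.006]
place3 0.64 [218. 218.] [0.519 0.079 0.006]
place3 0.58 [254. 213.] [ 0.534 -0.025  0.006]
place3 0.48 [365. 162.] [ 0.682 -0.345  0.006]
tin_a 0.8 [254. 215.] [ 0.529 -0.024  0.006]
tin_a 0.73 [176. 221.] [0.51  0.198 0.006]
tin_a 0.62 [210. 219.] [0.518 0.102 0.006]
tin_a 0.53 [368. 162.] [ 0.682 -0.355  0.006]
bowl 0.77 [337. 237.] [ 0.468 -0.261  0.   ]
tart1 0.95 [305. 144.] [ 0.736 -0.173  0.   ]
tart1 0.62 [217. 137.] [0.757 0.084 0.   ]
tart1 0.53 [366. 162.] [ 0.685 -0.35   0.   ]
tart2 
[... 424 characters left out ...]
 0.98 [311. 192.] [0.529 0.081 0.006]
place2 0.91 [272. 183.] [ 0.529 -0.034  0.006]
place2 0.89 [359. 199.] [0.513 0.206 0.006]
place3 0.98 [311. 192.] [0.529 0.081 0.006]
place3 0.91 [272. 183.] [ 0.529 -0.034  0.006]
place3 0.89 [359. 199.] [0.513 0.206 0.006]
tin_a 0.95 [275. 186.] [ 0.535 -0.022  0.006]
tin_a 0.8 [357. 199.] [0.514 0.202 0.006]
tin_a 0.68 [318. 193.] [0.524 0.097 0.006]
bowl 0.62 [208. 152.] [ 0.453 -0.266  0.   ]
tart1 0.76 [288. 257.] [0.753 0.08  0.   ]
tart1 0.57 [197. 224.] [ 0.731 -0.168 -0.   ]
tart2 0.76 [288. 257.] [0.753 0.08  0.   ]
tart2 0.57 [197. 224.] [ 0.731 -0.168 -0.   ]
tub 0.95 [144. 193.] [ 0.675 -0.356  0.   ]
tray 0.73 [311. 194.] [0.53 0.08 0.  ]
```

View pics/top.png

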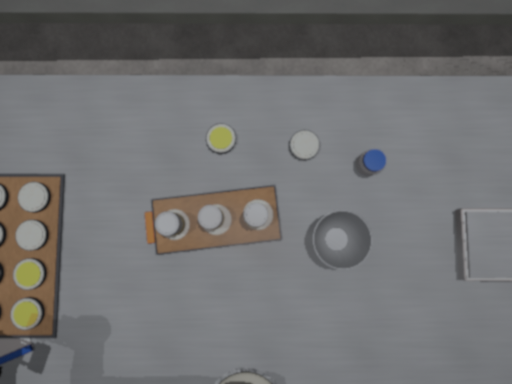

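View pics/scene.png

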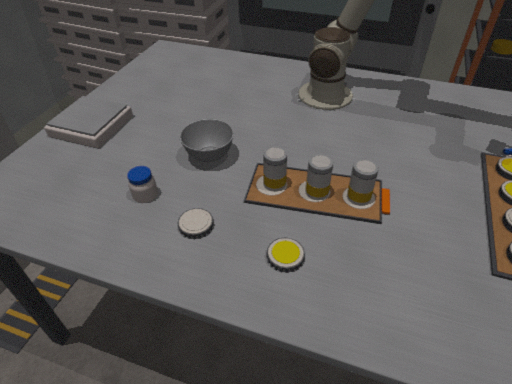

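```bash
python3 - <<'E'
from h import *
p=imaging.capture("top");f=p["frame"]
c=cv2.resize(f[175:275,135:385],None,fx=3.2,fy=3.2,interpolation=cv2.INTER_CUBIC);cv2.imwrite("pics/crop.png",c)
for n in["tin_a","bowl","tray","place1"]:
    for q in models.cut_out(p,n)[:4]:
        m=q["region"].astype(np.uint8);
        cs,_=cv2.findContours(m,0,2)
        if not cs: continue
        k=max(cs,key=cv2.contourArea);(x,y),rad=cv2.minEnclosingCircle(k)
        print(n,round(q["confidence"],2),m.sum(),round(x,1),round(y,1),round(rad,1),cv2.minAreaRect(k),np.round(onz(p,(x,y),.08),3))
g=cv2.GaussianBlur(cv2.cvtColor(c,6),(5,5),0)
h=cv2.HoughCircles(g,cv2.HOUGH_GRADIENT,1,60,param1=60,param2=18,minRadius=30,maxRadius=52)
for x,y,rd in h[0][:10]:
    u=(x/3.2+135-.35,y/3.2+175-.35);print(np.round(u,1),rd/3.2,np.round(onz(p,u,.116),3),np.round(onz(p,u,.006),3))
E
```

```text
tin_a 0.9 481 255.2 214.8 12.5 ((255.5, 215.0), (24.0, 23.0), 90.0) [ 0.526 -0.027  0.08 ]
tin_a 0.89 650 169.5 223.5 15.7 ((169.5, 223.5), (25.0, 31.0), 90.0) [0.503 0.202 0.08 ]
tin_a 0.88 494 210.6 217.1 13.0 ((210.5, 216.5), (23.0, 25.0), 90.0) [0.52  0.093 0.08 ]
tray 0.71 5958 213.9 219.7 70.2 ((212.01025390625, 219.08702087402344), (57.193790435791016, 135.0684814453125), 83.2901611328125) [0.513 0.084 0.08 ]
place1 0.9 5477 213.6 219.9 69.3 ((211.70419311523438, 219.50213623046875), (56.251686096191406, 134.14166259765625), 83.24642944335938) [0.513 0.085 0.08 ]
[166.4 222.9] 12.125 [0.504 0.204 0.116] [0.506 0.226 0.006]
[256.4 212.6] 13.40625 [ 0.531 -0.029  0.116] [ 0.536 -0.031  0.006]
[211.1 215.4] 14.03125 [0.523 0.088 0.116] [0.527 0.098 0.006]
```

View pics/crop.png

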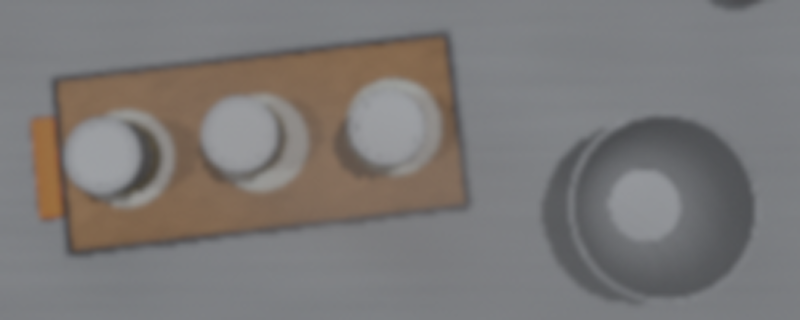

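```bash
python3 - <<'E'
from h import *
p=imaging.capture("top")
f=lambda x,y,z:np.round(onz(p,(x/3.2+135-.35,y/3.2+175-.35),z)[:2],3)
for a in[(104,156),(240,135),(386,124)]:print("lid",f(*a,.116))
for a in[(127,158),(262,142),(395,127)]:print("paper",f(*a,.006))
cs=[f(*a,.010) for a in[(55,78),(447,34),(468,207),(70,252)]];print("corners",cs)
c=np.mean(cs,0);d=(cs[0]+cs[3]-cs[1]-cs[2])/2;L=np.hypot(*d);d/=L;print("tray",c,d,L,[c+k*.12*d for k in(1,0,-1)])
print("bowl",f(664,207,.08),f(646,205,.002))
E
```

```text
lid [0.503 0.202]
lid [0.52  0.092]
lid [ 0.529 -0.026]
paper [0.503 0.203]
paper [0.517 0.083]
paper [ 0.531 -0.036]
corners [array([0.574, 0.268]), array([ 0.614, -0.083]), array([ 0.46 , -0.101]), array([0.42 , 0.251])]
tray [0.517   0.08375] [-0.11306825  0.99358722] 0.35376863908492506 [array([0.50343181, 0.20298047]), array([0.517  , 0.08375]), array([ 0.53056819, -0.03548047])]
bowl [ 0.461 -0.258] [ 0.462 -0.26 ]
```

Call:
{"method": "apply_moves", "body": {"moves": [[[0,0,0],7],[[0,0,0],7],[[0,0,0],7],[[0,0,0],7],[[0,0,0],7]], "hand": 0.087}}

```text
time_s: 1.72
tcp_pos: [0.1875, 0.5962, 0.1951]
ee_rot: [[0.604, -0.797, 0.0], [-0.797, -0.604, 0.0], [-0.0, -0.0, -1.0]]
wrist_force: [1.4, -0.2, 0.5]
gripper_width: 0.999
gripper_force: 0.0
```

Call:
{"method": "apply_moves", "body": {"moves": [[[0,0,0],7],[[0,0,0],7],[[0,0,0],7],[[0,0,0],7],[[0,0,0],3]]}}

```text
time_s: 2.13
tcp_pos: [0.1875, 0.5962, 0.195]
ee_rot: [[0.109, -0.994, -0.0], [-0.994, -0.109, -0.0], [0.0, 0.0, -1.0]]
wrist_force: [0.3, 0.1, -0.3]
gripper_width: 0.998
gripper_force: 0.0
```

Call:
{"method": "apply_moves", "body": {"moves": [[[0.025,-0.016,0],0],[[0.03,-0.019,0],0],[[0.03,-0.019,0],0],[[0.03,-0.019,0],0],[[0.03,-0.019,0],0]]}}

```text
time_s: 2.55
tcp_pos: [0.2962, 0.4613, 0.1952]
ee_rot: [[0.115, -0.993, 0.0], [-0.993, -0.115, 0.0], [-0.0, -0.0, -1.0]]
wrist_force: [0.5, -0.1, -0.1]
gripper_width: 1.0
gripper_force: 0.0
```

Call:
{"method": "apply_moves", "body": {"moves": [[[0.03,-0.019,0],0],[[0.03,-0.019,0],0],[[0.03,-0.019,0],0],[[0.03,-0.019,0],0],[[0.03,-0.019,0],0]]}}

```text
time_s: 2.97
tcp_pos: [0.4077, 0.323, 0.1954]
ee_rot: [[0.114, -0.993, 0.001], [-0.993, -0.114, 0.001], [-0.001, -0.001, -1.0]]
wrist_force: [1.1, 1.0, -0.2]
gripper_width: 1.001
gripper_force: 0.0
```

```bash
cat >> h.py <<'E'
def go(x,y,z):
    s=r.sense();R=np.array(s["ee_rot"]);t=np.array(s["tcp_pos"])
    print("t",s["time_s"],"tcp",np.round(t,4),"yaw y",np.degrees(np.arctan2(R[1,1],R[0,1])),"F",np.round(s["wrist_force"],2),"w",s["gripper_width"]*.087,"f",s["gripper_force"])
    print("shift",np.round(R.T@(np.array([x,y,z])-t),4))
E
python3 -c "
from h import *
go(.503,.202,.19)
print(np.round(r.sense()['joints'],1), np.round(r.sense()['ee_rot'],3))"
```

```text
t 2.9667 tcp [0.4077 0.323  0.1954] yaw y -173.4420655009897 F [ 1.09  1.02 -0.18] w 0.0870970230844746 f 0.0
shift [ 0.1311 -0.0808  0.0054]
[ 56.3  11.8 -14.1   0.  -64.1 -49.7] [[ 0.114 -0.993  0.001]
 [-0.993 -0.114  0.001]
 [-0.001 -0.001 -1.   ]]
```

Call:
{"method": "apply_moves", "body": {"moves": [[[0.03,-0.019,0],0],[[0.03,-0.019,0],0],[[0.03,-0.019,0],0],[[0.03,-0.019,0],0],[[0.0,0.0,0],0]]}}

```text
time_s: 3.38
tcp_pos: [0.4987, 0.2098, 0.195]
ee_rot: [[0.108, -0.994, 0.0], [-0.994, -0.108, -0.001], [0.001, -0.0, -1.0]]
wrist_force: [-0.9, 0.5, 0.7]
gripper_width: 1.0
gripper_force: 0.0
```

Call:
{"method": "apply_moves", "body": {"moves": [[[0.0,0.0,0],0],[[0,0,0],0],[[0,0,0],0]]}}

```text
time_s: 3.63
tcp_pos: [0.4956, 0.2145, 0.1951]
ee_rot: [[0.115, -0.993, 0.0], [-0.993, -0.115, 0.0], [-0.0, -0.0, -1.0]]
wrist_force: [0.4, -0.6, 0.2]
gripper_width: 1.001
gripper_force: 0.0
```

```bash
python3 -c "
from h import *
go(.503,.202,.066)
p=imaging.capture('wrist');cv2.imwrite('pics/w1.png',p['frame']);print(np.round(p['eye'],3),np.round(p['orientation'],2),p['intrinsics'])
for q in models.cut_out(p,'tin_a')[:4]:print(q['confidence'],np.round(np.array(q['extent'])*[512,384,512,384],1))
for q in models.place_of(p,'tin_a')[:4]:
  uv=np.array(q['at'])*[512,384];print(q['confidence'],uv,onz(p,uv,.006))
"
```

```text
t 3.6333 tcp [0.4956 0.2145 0.1951] yaw y -173.40017489479962 F [ 0.43 -0.64  0.21] w 0.08711663793457945 f 0.0
shift [ 0.0133 -0.0059  0.1291]
[0.503 0.136 0.385] [[-0.99 -0.11 -0.03]
 [-0.11  0.95  0.28]
 [-0.    0.28 -0.96]] [[292.95258412   0.         255.9374269 ]
 [  0.         292.95258412 189.37332007]
 [  0.           0.           1.        ]]
0.96 [217.4 131.1  60.5  71.9]
0.92 [248.2176  61.4016] [0.51808722 0.090941   0.006     ]
0.88 [252.7232 153.7152] [0.50035947 0.20052855 0.006     ]
```

View pics/w1.png

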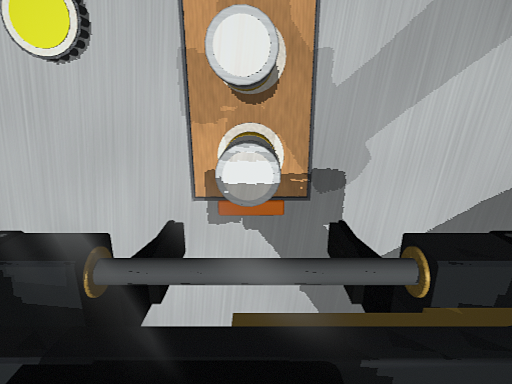

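```bash
python3 -c "
from h import *
p=imaging.capture('wrist')
for uv in[(248,173),(242,46)]:print(np.round(onz(p,uv,.116),4))
for uv in[(251,155)]:print(np.round(onz(p,uv,.006),4))
"
```

```text
[0.5035 0.2009 0.116 ]
[0.5202 0.0932 0.116 ]
[0.5023 0.2028 0.006 ]
```

Call:
{"method": "apply_moves", "body": {"moves": [[[0.014,-0.006,0.0],0],[[0,0,0],0],[[0,0,0.02],0],[[0,0,0.02],0],[[0,0,0.02],0]]}}

```text
time_s: 4.25
tcp_pos: [0.5035, 0.2013, 0.1348]
ee_rot: [[0.114, -0.993, 0.001], [-0.993, -0.114, 0.001], [-0.001, -0.001, -1.0]]
wrist_force: [0.0, -0.0, -0.2]
gripper_width: 1.0
gripper_force: 0.0
```

Call:
{"method": "apply_moves", "body": {"moves": [[[0,0,0.02],0],[[0,0,0.02],0],[[0,0,0.02],0],[[0,0,0.009],0],[[0,0,0],0]]}}

```text
time_s: 4.67
tcp_pos: [0.502, 0.2001, 0.0639]
ee_rot: [[0.114, -0.993, -0.004], [-0.993, -0.114, -0.003], [0.002, 0.004, -1.0]]
wrist_force: [-0.1, -0.9, -0.2]
gripper_width: 1.002
gripper_force: 0.0
```

Call:
{"method": "apply_moves", "body": {"moves": [[[0,0,0],0],[[0,0,0],0]]}}

```text
time_s: 4.83
tcp_pos: [0.5045, 0.2014, 0.0673]
ee_rot: [[0.114, -0.993, 0.002], [-0.993, -0.114, 0.001], [-0.001, -0.002, -1.0]]
wrist_force: [-0.2, -0.4, 1.0]
gripper_width: 1.0
gripper_force: 0.0
```

Call:
{"method": "apply_moves", "body": {"moves": [[[0,0,0],0],[[0,0,0],0],[[0,0,0],0],[[0,0,0],0],[[0,0,0],0]], "hand": 0.05}}

```text
time_s: 5.25
tcp_pos: [0.5042, 0.2009, 0.0666]
ee_rot: [[0.114, -0.993, 0.002], [-0.993, -0.114, 0.001], [-0.001, -0.002, -1.0]]
wrist_force: [1.6, 0.2, 1.5]
gripper_width: 0.724
gripper_force: 30.0
```

Call:
{"method": "apply_moves", "body": {"moves": [[[0,0,0],0],[[0,0,0],0],[[0,0,0],0]]}}

```text
time_s: 5.5
tcp_pos: [0.5042, 0.2009, 0.0666]
ee_rot: [[0.114, -0.993, 0.001], [-0.993, -0.114, 0.001], [-0.0, -0.001, -1.0]]
wrist_force: [0.5, 0.5, 3.2]
gripper_width: 0.721
gripper_force: 30.0
```

Call:
{"method": "apply_moves", "body": {"moves": [[[0,0,-0.008],0],[[0,0,-0.01],0],[[0,0,-0.01],0],[[0,0,-0.008],0],[[0,0,-0.004],0]]}}

```text
time_s: 5.92
tcp_pos: [0.5042, 0.201, 0.1078]
ee_rot: [[0.114, -0.993, 0.002], [-0.993, -0.114, 0.001], [-0.001, -0.002, -1.0]]
wrist_force: [0.6, -0.3, -1.5]
gripper_width: 0.718
gripper_force: 30.0
```

Call:
{"method": "apply_moves", "body": {"moves": [[[0,0,0],0],[[0,0,0],0],[[0,0,0],0],[[0,0,0],0],[[0,0,0],0]]}}

```text
time_s: 6.33
tcp_pos: [0.5033, 0.2004, 0.1055]
ee_rot: [[0.114, -0.994, -0.001], [-0.994, -0.114, -0.001], [0.001, 0.001, -1.0]]
wrist_force: [-0.2, -0.8, -1.8]
gripper_width: 0.722
gripper_force: 30.0
```

Call:
{"method": "apply_moves", "body": {"moves": [[[0,0,0],0],[[0,0,0],0]]}}

```text
time_s: 6.5
tcp_pos: [0.5035, 0.2005, 0.1058]
ee_rot: [[0.114, -0.994, -0.0], [-0.994, -0.114, -0.0], [0.0, 0.0, -1.0]]
wrist_force: [0.6, 0.5, -2.0]
gripper_width: 0.72
gripper_force: 30.0
```

Call:
{"method": "apply_moves", "body": {"moves": [[[0,0,0],0],[[0,0,0],0]]}}

```text
time_s: 6.67
tcp_pos: [0.5036, 0.2006, 0.106]
ee_rot: [[0.114, -0.994, -0.0], [-0.994, -0.114, -0.0], [0.0, 0.0, -1.0]]
wrist_force: [0.2, 0.3, -1.9]
gripper_width: 0.727
gripper_force: 30.0
```

Call:
{"method": "apply_moves", "body": {"moves": [[[0,0,0],0],[[0,0,0],0]]}}

```text
time_s: 6.83
tcp_pos: [0.5036, 0.2006, 0.106]
ee_rot: [[0.114, -0.993, -0.0], [-0.993, -0.114, -0.0], [0.0, 0.0, -1.0]]
wrist_force: [0.0, 0.1, -2.4]
gripper_width: 0.718
gripper_force: 30.0
```

Call:
{"method": "apply_moves", "body": {"moves": [[[0,0,0],0],[[0,0,0],0]]}}

```text
time_s: 7.0
tcp_pos: [0.5036, 0.2006, 0.1061]
ee_rot: [[0.114, -0.994, 0.0], [-0.994, -0.114, 0.0], [-0.0, -0.0, -1.0]]
wrist_force: [-0.6, 0.2, -2.3]
gripper_width: 0.719
gripper_force: 30.0
```

Call:
{"method": "apply_moves", "body": {"moves": [[[-0.002,0,0],0],[[0,0,0.008],0],[[0,0,0.01],0],[[0,0,0.01],0],[[0,0,0.006],0]]}}

```text
time_s: 7.42
tcp_pos: [0.5023, 0.2019, 0.0699]
ee_rot: [[0.113, -0.994, -0.003], [-0.994, -0.113, -0.002], [0.001, 0.003, -1.0]]
wrist_force: [0.1, -1.4, -4.0]
gripper_width: 0.722
gripper_force: 30.0
```

Call:
{"method": "apply_moves", "body": {"moves": [[[0,0,0.003],0],[[0,0,0.002],0],[[0,0,0.001],0],[[0,0,0],0],[[0,0,0],0]]}}

```text
time_s: 7.83
tcp_pos: [0.503, 0.2023, 0.0665]
ee_rot: [[0.114, -0.993, -0.001], [-0.993, -0.114, -0.001], [0.0, 0.001, -1.0]]
wrist_force: [-2.5, -0.8, 2.6]
gripper_width: 0.727
gripper_force: 30.0
```

Call:
{"method": "apply_moves", "body": {"moves": [[[0,0,0],0],[[0,0,0],0],[[0,0,0],0]]}}

```text
time_s: 8.08
tcp_pos: [0.5031, 0.2023, 0.0664]
ee_rot: [[0.114, -0.993, -0.001], [-0.993, -0.114, -0.001], [0.0, 0.001, -1.0]]
wrist_force: [-3.6, -1.5, 6.2]
gripper_width: 0.725
gripper_force: 30.0
```

Seated. Release, rise, move over tin 2.

Call:
{"method": "apply_moves", "body": {"moves": [[[0,0,0],0],[[0,0,0],0],[[0,0,0],0],[[0,0,0],0],[[0,0,0],0]], "hand": 0.087}}

```text
time_s: 8.5
tcp_pos: [0.5039, 0.203, 0.066]
ee_rot: [[0.114, -0.993, 0.001], [-0.993, -0.114, 0.001], [-0.001, -0.001, -1.0]]
wrist_force: [0.3, -0.1, -1.0]
gripper_width: 0.972
gripper_force: 0.0
```

Call:
{"method": "apply_moves", "body": {"moves": [[[0,0,-0.01],0],[[0,0,-0.02],0],[[0,0,-0.02],0],[[0,0,-0.02],0],[[0,0,-0.015],0]]}}

```text
time_s: 8.92
tcp_pos: [0.5043, 0.203, 0.1537]
ee_rot: [[0.114, -0.993, 0.003], [-0.993, -0.114, 0.002], [-0.001, -0.003, -1.0]]
wrist_force: [0.6, 0.2, 0.3]
gripper_width: 1.001
gripper_force: 0.0
```

Call:
{"method": "apply_moves", "body": {"moves": [[[0.02,0,0],0],[[0.026,-0.002,0],0],[[0.025,-0.002,0],0],[[0.025,0,0],0],[[0.015,0,0],0]]}}

```text
time_s: 9.33
tcp_pos: [0.5203, 0.091, 0.152]
ee_rot: [[0.113, -0.994, 0.001], [-0.994, -0.113, 0.0], [-0.0, -0.001, -1.0]]
wrist_force: [0.0, -0.2, 0.0]
gripper_width: 1.0
gripper_force: 0.0
```

Call:
{"method": "apply_moves", "body": {"moves": [[[0,0,0],0],[[0,0,0],0],[[0,0,0],0]]}}

```text
time_s: 9.58
tcp_pos: [0.5203, 0.0932, 0.1516]
ee_rot: [[0.114, -0.993, 0.001], [-0.993, -0.114, 0.001], [-0.0, -0.001, -1.0]]
wrist_force: [-0.6, -0.7, 0.4]
gripper_width: 0.999
gripper_force: 0.0
```

```bash
python3 -c "
from h import *
go(.520,.0925,.066)
p=imaging.capture('top');c=cv2.resize(p['frame'][175:275,135:385],None,fx=3.2,fy=3.2,interpolation=2);w=imaging.capture('wrist')['frame'];w=cv2.resize(w,(400,300));c=np.vstack([c[:270],np.pad(w,((0,0),(0,400),(0,0)))]);cv2.imwrite('pics/c2.png',c)
"
```

```text
t 9.5833 tcp [0.5203 0.0932 0.1516] yaw y -173.45934952033622 F [-0.64 -0.72  0.43] w 0.08695458309848587 f 0.0
shift [0.0007 0.0005 0.0856]
```

View pics/c2.png

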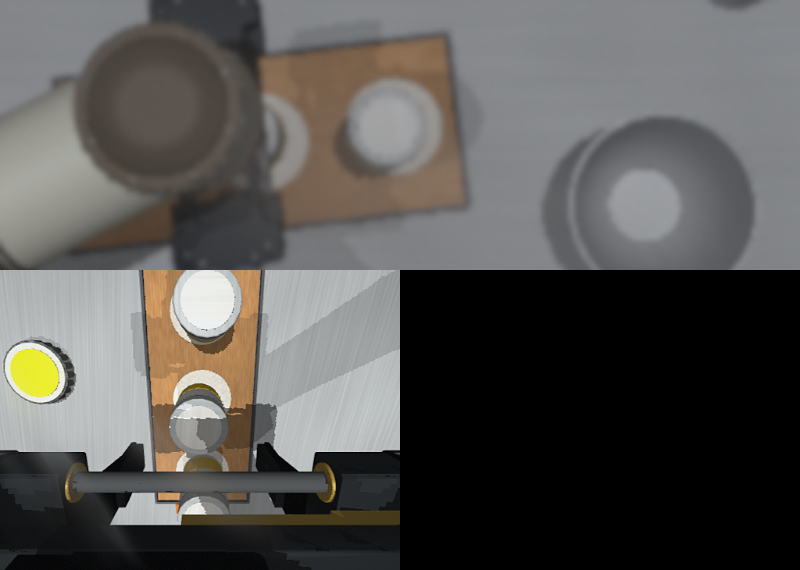

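The picture shows tin 1 upright on its circle (around small-wrist-image (205,470)), and tin 2 (198,425) centred between the fingers. I'll go down and grip it.

Call:
{"method": "apply_moves", "body": {"moves": [[[0.001,0,0.02],0],[[0,0,0.02],0],[[0,0,0.02],0],[[0,0,0.02],0],[[0,0,0.005],0]]}}

```text
time_s: 10.1
tcp_pos: [0.5179, 0.0918, 0.0631]
ee_rot: [[0.114, -0.993, -0.006], [-0.993, -0.114, -0.002], [0.001, 0.006, -1.0]]
wrist_force: [-1.5, 0.3, -0.6]
gripper_width: 1.0
gripper_force: 0.0
```

Call:
{"method": "apply_moves", "body": {"moves": [[[0,0,0],0],[[0,0,0],0]]}}

```text
time_s: 10.27
tcp_pos: [0.5207, 0.0924, 0.0666]
ee_rot: [[0.115, -0.993, 0.001], [-0.993, -0.115, -0.0], [0.0, -0.001, -1.0]]
wrist_force: [0.9, 0.4, -0.2]
gripper_width: 0.999
gripper_force: 0.0
```

Call:
{"method": "apply_moves", "body": {"moves": [[[0,0,0],0],[[0,0,0],0],[[0,0,0],0],[[0,0,0],0],[[0,0,0],0]], "hand": 0.05}}

```text
time_s: 10.68
tcp_pos: [0.5211, 0.0921, 0.0669]
ee_rot: [[0.114, -0.993, 0.003], [-0.993, -0.114, 0.001], [-0.001, -0.003, -1.0]]
wrist_force: [2.0, 0.2, 1.7]
gripper_width: 0.725
gripper_force: 30.0
```

Call:
{"method": "apply_moves", "body": {"moves": [[[0,0,0],0],[[0,0,0],0],[[0,0,0],0]]}}

```text
time_s: 10.93
tcp_pos: [0.5211, 0.0921, 0.0668]
ee_rot: [[0.114, -0.993, 0.002], [-0.993, -0.114, 0.001], [-0.0, -0.002, -1.0]]
wrist_force: [2.2, 0.1, 4.5]
gripper_width: 0.728
gripper_force: 30.0
```

Call:
{"method": "apply_moves", "body": {"moves": [[[0,0,-0.008],0],[[0,0,-0.01],0],[[0,0,-0.01],0],[[0,0,-0.008],0],[[0,0,-0.004],0]]}}

```text
time_s: 11.35
tcp_pos: [0.5206, 0.092, 0.1077]
ee_rot: [[0.114, -0.993, 0.002], [-0.993, -0.114, 0.001], [-0.001, -0.002, -1.0]]
wrist_force: [1.1, 1.1, -1.6]
gripper_width: 0.725
gripper_force: 30.0
```

Call:
{"method": "apply_moves", "body": {"moves": [[[0,0,0],0],[[0,0,0],0],[[0,0,0],0],[[0,0,0],0],[[0,0,0],0]]}}

```text
time_s: 11.77
tcp_pos: [0.5197, 0.0916, 0.1055]
ee_rot: [[0.114, -0.994, -0.001], [-0.994, -0.114, -0.0], [0.0, 0.001, -1.0]]
wrist_force: [0.4, -0.0, -2.2]
gripper_width: 0.72
gripper_force: 30.0
```

Call:
{"method": "apply_moves", "body": {"moves": [[[0,0,0],0],[[0,0,0],0],[[0,0,0],0]]}}

```text
time_s: 12.02
tcp_pos: [0.5201, 0.0917, 0.1059]
ee_rot: [[0.114, -0.993, -0.0], [-0.993, -0.114, -0.0], [0.0, 0.0, -1.0]]
wrist_force: [-0.7, 0.8, -2.3]
gripper_width: 0.722
gripper_force: 30.0
```

Call:
{"method": "apply_moves", "body": {"moves": [[[0,0,0],0],[[0,0,0],0],[[0,0,0],0]]}}

```text
time_s: 12.27
tcp_pos: [0.5201, 0.0917, 0.1061]
ee_rot: [[0.114, -0.994, 0.0], [-0.994, -0.114, -0.0], [0.0, 0.0, -1.0]]
wrist_force: [-0.7, -0.1, -3.0]
gripper_width: 0.724
gripper_force: 30.0
```

Call:
{"method": "apply_moves", "body": {"moves": [[[0,0,0],0],[[0,0,0],0],[[0,0,0],0]]}}

```text
time_s: 12.52
tcp_pos: [0.5201, 0.0918, 0.1061]
ee_rot: [[0.114, -0.993, 0.0], [-0.993, -0.114, 0.0], [-0.0, -0.0, -1.0]]
wrist_force: [1.1, 0.1, -2.6]
gripper_width: 0.724
gripper_force: 30.0
```

Call:
{"method": "apply_moves", "body": {"moves": [[[0.004,0.002,0],0],[[0.004,0.002,0],0],[[0,0,0.008],0],[[0,0,0.01],0],[[0,0,0.01],0]]}}

```text
time_s: 12.93
tcp_pos: [0.5168, 0.0832, 0.077]
ee_rot: [[0.113, -0.994, -0.0], [-0.994, -0.113, 0.0], [-0.0, 0.0, -1.0]]
wrist_force: [-0.3, 0.5, -3.3]
gripper_width: 0.719
gripper_force: 30.0
```

Call:
{"method": "apply_moves", "body": {"moves": [[[0,0,0.006],0],[[0,0,0.003],0],[[0,0,0.002],0],[[0,0,0.001],0],[[0,0,0],0]]}}

```text
time_s: 13.35
tcp_pos: [0.5164, 0.0829, 0.0666]
ee_rot: [[0.114, -0.993, -0.002], [-0.993, -0.114, -0.001], [0.001, 0.002, -1.0]]
wrist_force: [-2.7, -0.7, 3.2]
gripper_width: 0.718
gripper_force: 30.0
```

Call:
{"method": "apply_moves", "body": {"moves": [[[0,0,0],0],[[0,0,0],0],[[0,0,0],0],[[0,0,0],0]]}}

```text
time_s: 13.68
tcp_pos: [0.5164, 0.083, 0.0666]
ee_rot: [[0.114, -0.993, -0.001], [-0.993, -0.114, -0.001], [0.001, 0.001, -1.0]]
wrist_force: [-3.7, -1.6, 5.1]
gripper_width: 0.721
gripper_force: 30.0
```

Call:
{"method": "apply_moves", "body": {"moves": [[[0,0,0],0],[[0,0,0],0],[[0,0,0],0],[[0,0,0],0],[[0,0,0],0]], "hand": 0.087}}

```text
time_s: 14.1
tcp_pos: [0.5176, 0.0836, 0.0661]
ee_rot: [[0.114, -0.993, 0.001], [-0.993, -0.114, 0.0], [-0.0, -0.001, -1.0]]
wrist_force: [0.6, 0.1, -0.6]
gripper_width: 0.973
gripper_force: 0.0
```

Call:
{"method": "apply_moves", "body": {"moves": [[[0,0,-0.01],0],[[0,0,-0.02],0],[[0,0,-0.02],0],[[0,0,-0.02],0],[[0,0,-0.015],0]]}}

```text
time_s: 14.52
tcp_pos: [0.518, 0.0836, 0.1537]
ee_rot: [[0.114, -0.993, 0.003], [-0.993, -0.114, 0.001], [-0.001, -0.003, -1.0]]
wrist_force: [0.5, -0.3, 1.3]
gripper_width: 0.997
gripper_force: 0.0
```

Call:
{"method": "apply_moves", "body": {"moves": [[[0.02,0,0],0],[[0.026,0,0],0],[[0.025,0,0],0],[[0.025,0,0],0],[[0.015,0,0],0]]}}

```text
time_s: 14.93
tcp_pos: [0.53, -0.0287, 0.152]
ee_rot: [[0.113, -0.994, 0.001], [-0.994, -0.113, -0.0], [0.0, -0.001, -1.0]]
wrist_force: [0.6, 0.7, 0.3]
gripper_width: 0.997
gripper_force: 0.0
```

Call:
{"method": "apply_moves", "body": {"moves": [[[0,0,0],0],[[0,0,0],0],[[0,0,0],0]]}}

```text
time_s: 15.18
tcp_pos: [0.5298, -0.0266, 0.1515]
ee_rot: [[0.114, -0.993, 0.001], [-0.993, -0.114, 0.0], [-0.0, -0.001, -1.0]]
wrist_force: [-0.5, 0.2, -0.8]
gripper_width: 0.998
gripper_force: 0.0
```

```bash
python3 -c "
from h import *
go(.5295,-.0265,.066)
p=imaging.capture('scene');a=cv2.resize(p['frame'][110:230,180:440],None,fx=2,fy=2,interpolation=2);w=cv2.resize(imaging.capture('wrist')['frame'],(400,300));c=np.zeros((540,520,3),np.uint8);c[:240]=a;c[240:,:400]=w;cv2.imwrite('pics/c3.png',c)
"
```

```text
t 15.1833 tcp [ 0.5298 -0.0266  0.1515] yaw y -173.4594952222584 F [-0.5   0.19 -0.76] w 0.08678782623009912 f 0.0
shift [-0.0001  0.0004  0.0855]
```

View pics/c3.png

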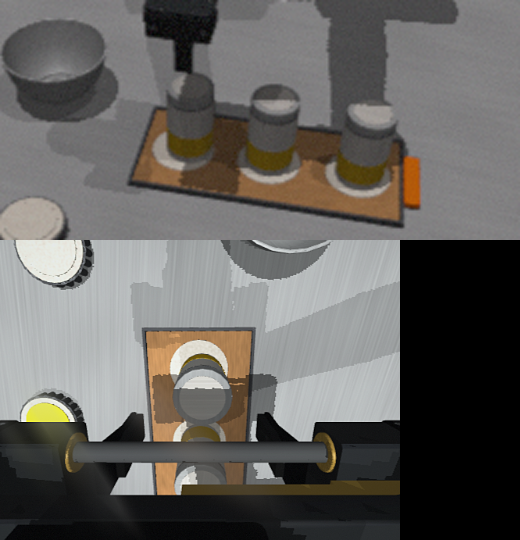

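Tins 1 and 2 stand upright on their circles (scene crop (365,145) and (272,130)). Tin 3, at (200,395) in the wrist view, is centred between the fingers.

Call:
{"method": "apply_moves", "body": {"moves": [[[0,0,0.02],0],[[0,0,0.02],0],[[0,0,0.02],0],[[0,0,0.02],0],[[0,0,0.005],0]]}}

```text
time_s: 15.7
tcp_pos: [0.5274, -0.0264, 0.0632]
ee_rot: [[0.114, -0.993, -0.006], [-0.993, -0.114, -0.001], [-0.0, 0.006, -1.0]]
wrist_force: [-0.5, -0.3, 0.0]
gripper_width: 1.0
gripper_force: 0.0
```

Call:
{"method": "apply_moves", "body": {"moves": [[[0,0,0],0],[[0,0,0],0]]}}

```text
time_s: 15.87
tcp_pos: [0.5303, -0.0264, 0.0667]
ee_rot: [[0.115, -0.993, 0.001], [-0.993, -0.115, -0.0], [0.0, -0.001, -1.0]]
wrist_force: [0.1, 0.5, 0.2]
gripper_width: 0.999
gripper_force: 0.0
```

Call:
{"method": "apply_moves", "body": {"moves": [[[0,0,0],0],[[0,0,0],0],[[0,0,0],0],[[0,0,0],0],[[0,0,0],0]], "hand": 0.05}}

```text
time_s: 16.28
tcp_pos: [0.5288, -0.0272, 0.0665]
ee_rot: [[0.114, -0.994, -0.002], [-0.994, -0.114, -0.0], [0.0, 0.002, -1.0]]
wrist_force: [-1.9, -0.4, 3.5]
gripper_width: 0.722
gripper_force: 30.0
```

Call:
{"method": "apply_moves", "body": {"moves": [[[0,0,0],0],[[0,0,0],0],[[0,0,0],0]]}}

```text
time_s: 16.53
tcp_pos: [0.5288, -0.0272, 0.0665]
ee_rot: [[0.114, -0.994, -0.002], [-0.994, -0.114, -0.001], [0.0, 0.002, -1.0]]
wrist_force: [-2.6, -0.2, 5.6]
gripper_width: 0.725
gripper_force: 30.0
```

Call:
{"method": "apply_moves", "body": {"moves": [[[0,0,-0.008],0],[[0,0,-0.01],0],[[0,0,-0.01],0],[[0,0,-0.008],0],[[0,0,-0.004],0]]}}

```text
time_s: 16.95
tcp_pos: [0.5307, -0.0267, 0.1077]
ee_rot: [[0.114, -0.993, 0.003], [-0.993, -0.114, 0.001], [-0.0, -0.003, -1.0]]
wrist_force: [0.1, 0.1, -5.4]
gripper_width: 0.723
gripper_force: 30.0
```

Call:
{"method": "apply_moves", "body": {"moves": [[[0,0,0],0],[[0,0,0],0],[[0,0,0],0],[[0,0,0],0],[[0,0,0],0]]}}

```text
time_s: 17.37
tcp_pos: [0.5293, -0.027, 0.1055]
ee_rot: [[0.114, -0.994, -0.001], [-0.994, -0.114, -0.0], [0.0, 0.001, -1.0]]
wrist_force: [-0.2, 0.5, -4.9]
gripper_width: 0.725
gripper_force: 30.0
```

Call:
{"method": "apply_moves", "body": {"moves": [[[0,0,0],0],[[0,0,0],0],[[0,0,0],0]]}}

```text
time_s: 17.62
tcp_pos: [0.5297, -0.0269, 0.1059]
ee_rot: [[0.114, -0.993, -0.0], [-0.993, -0.114, -0.0], [0.0, 0.0, -1.0]]
wrist_force: [0.2, 0.2, -4.8]
gripper_width: 0.727
gripper_force: 30.0
```

Call:
{"method": "apply_moves", "body": {"moves": [[[0,0,0],0],[[0,0,0],0],[[0,0,0],0]]}}

```text
time_s: 17.87
tcp_pos: [0.5297, -0.0269, 0.106]
ee_rot: [[0.114, -0.993, -0.0], [-0.993, -0.114, -0.0], [0.0, 0.0, -1.0]]
wrist_force: [-0.2, 0.3, -5.7]
gripper_width: 0.718
gripper_force: 30.0
```

Call:
{"method": "apply_moves", "body": {"moves": [[[0,0,0],0],[[0,0,0],0],[[0,0,0],0]]}}

```text
time_s: 18.12
tcp_pos: [0.5297, -0.0269, 0.1061]
ee_rot: [[0.114, -0.994, 0.0], [-0.994, -0.114, 0.0], [-0.0, -0.0, -1.0]]
wrist_force: [1.2, 0.6, -5.1]
gripper_width: 0.723
gripper_force: 30.0
```

Call:
{"method": "apply_moves", "body": {"moves": [[[0,0,-0.01],0],[[0,0,-0.02],0],[[0,0,-0.025],0],[[0,0,-0.02],0],[[0,0,-0.01],0]]}}

```text
time_s: 18.53
tcp_pos: [0.5315, -0.0269, 0.195]
ee_rot: [[0.114, -0.993, 0.006], [-0.993, -0.114, 0.0], [0.0, -0.006, -1.0]]
wrist_force: [1.2, 0.1, -4.4]
gripper_width: 0.722
gripper_force: 30.0
```

Call:
{"method": "apply_moves", "body": {"moves": [[[0.006,0.003,0],0],[[0.012,0.005,0],0],[[0.018,0.008,0],0],[[0.02,0.008,0],0],[[0.02,0.008,0],0]]}}

```text
time_s: 18.95
tcp_pos: [0.5042, -0.1075, 0.189]
ee_rot: [[0.114, -0.993, -0.005], [-0.994, -0.114, 0.0], [-0.001, 0.005, -1.0]]
wrist_force: [0.2, 0.3, -5.4]
gripper_width: 0.724
gripper_force: 30.0
```

Call:
{"method": "apply_moves", "body": {"moves": [[[0.02,0.008,0],0],[[0.02,0.008,0],0],[[0.02,0.008,0],0],[[0.02,0.008,0],0],[[0.02,0.008,0],0]]}}

```text
time_s: 19.37
tcp_pos: [0.4756, -0.2114, 0.1889]
ee_rot: [[0.113, -0.994, -0.005], [-0.994, -0.113, 0.001], [-0.002, 0.005, -1.0]]
wrist_force: [-0.1, 0.9, -4.9]
gripper_width: 0.726
gripper_force: 30.0
```

Call:
{"method": "apply_moves", "body": {"moves": [[[0.018,0.008,0],0],[[0.014,0.007,0],0],[[0.01,0.005,0],0],[[0.005,0.002,0],0],[[0,0,0],0]]}}

```text
time_s: 19.78
tcp_pos: [0.4604, -0.2601, 0.1899]
ee_rot: [[0.112, -0.994, -0.002], [-0.994, -0.112, 0.001], [-0.001, 0.002, -1.0]]
wrist_force: [1.0, 0.7, -5.0]
gripper_width: 0.728
gripper_force: 30.0
```

Call:
{"method": "apply_moves", "body": {"moves": [[[0,0,0],0],[[0,0,0],0],[[0,0,0],0],[[0,0,0],0],[[0,0,0],0]]}}

```text
time_s: 20.2
tcp_pos: [0.4619, -0.2586, 0.1911]
ee_rot: [[0.115, -0.993, 0.0], [-0.993, -0.115, 0.0], [-0.0, -0.0, -1.0]]
wrist_force: [-0.7, 0.2, -4.7]
gripper_width: 0.725
gripper_force: 30.0
```

```bash
python3 -c "
from h import *
go(.4615,-.259,.191)
p=imaging.capture('scene');a=cv2.resize(p['frame'][60:260,120:420],None,fx=2,fy=2,interpolation=2);cv2.imwrite('pics/c4.png',a)
w=imaging.capture('wrist')['frame'];cv2.imwrite('pics/w4.png',w)
"
```

```text
t 20.2 tcp [ 0.4619 -0.2586  0.1911] yaw y -173.40849640736758 F [-0.71  0.21 -4.67] w 0.06307245786821156 f 29.9894400724952
shift [0.0003 0.0005 0.0001]
```

View pics/c4.png

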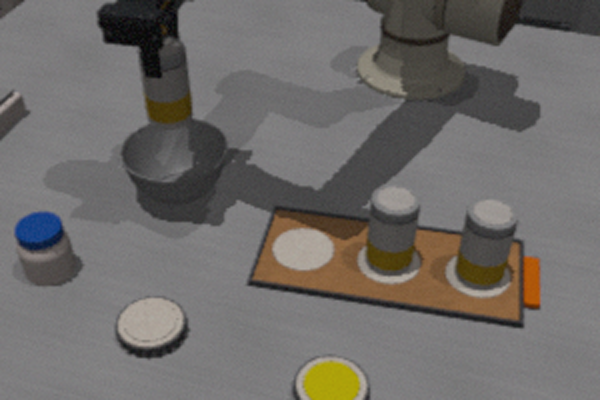

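View pics/w4.png

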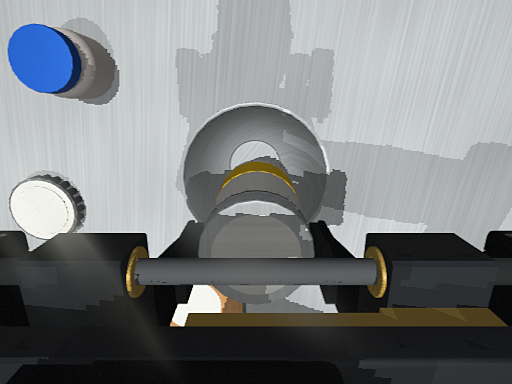

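The heavy tin hangs upright above the bowl's middle: in the wrist view the bowl is centred at column 256 and the tin at about 257. The other two stand on their circles at (392,240) and (485,255), and nothing else has moved.

Call:
{"method": "apply_moves", "body": {"moves": [[[0,0,0],0],[[0,0,0],0],[[0,0,0],0],[[0,0,0],0],[[0,0,0],0]]}}

```text
time_s: 20.72
tcp_pos: [0.4617, -0.2592, 0.1911]
ee_rot: [[0.114, -0.994, 0.0], [-0.994, -0.114, 0.0], [-0.0, -0.0, -1.0]]
wrist_force: [0.4, -0.3, -5.8]
gripper_width: 0.726
gripper_force: 30.0
```

```bash
python3 -c "
from h import *
print(r.finish_job())"
```

```text
the job is handed in; nothing more can be done
None
```

The heaviest tin, the one farthest from the orange handle, pulled about 5.2 N (about 0.53 kg) against 2–3 N for each of the others, and I handed the job in at about 21 s with it held upright over the middle of the bowl and the other two standing on their paper circles.

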